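# Carry the freshly bled damper upright to the test cradle

## Task

The tall, freshly bled damper strut slowly topples sideways on its greased pivot once its cradle no longer supports it: lift its carrier by the handle, balance the strut upright in the air, above the tops of the cheeks and with nothing touching it, for five seconds on end so that the air bubbles rise. Then set the carrier down gently, fully home and level in the empty test cradle with the strut between the two cheeks, and let go. Never let the strut or the carrier lean more than about 25 degrees, do not touch the strut, and leave the other things on the bench alone.

Things in the scene. Friction and masses are not known exactly. Their poses are not given: they have to be found in the camera images.
- carrier: Loose bare-steel carrier, 0.50 kg: flat bar 255 long (own x -100 to +155), 36 wide (y), 10 thick; z up. Origin: centre of the underside directly below the handle. Counterweight block at x -100 to -54, 44 high. Clevis at x = +140, 42 high, with the strut's pivot pin 30 above the underside, along the carrier's x. With the strut: 0.78 kg, centre of mass within 25 of the handle along x.
- strut: Aluminium damper strut pinned in the clevis; tips sideways only, about the carrier's x axis (positive turns the top to the carrier's -y). Origin on the pin, z up along the strut, x as the carrier's. Tube diameter 36 up to 130, rod diameter 14 to 190, heavy head diameter 52 from 190 to 250. 0.28 kg (varies), centre of mass 160 above the pin. At the start it leans up to 0.15 rad against a cheek.
- strut_top (a point): centre of the strut head's top face, 250 from the pin. Inertia about the pin 0.0094 kg m2. The pivot is viscous (0.40 N m s/rad), no dry friction or spring, stops at 0.9 rad: the strut follows the carrier's sideways tilt, and any lean from vertical grows e-fold in about 0.95 s (0.75 to 1.15): lean rate = carrier tilt rate + lean / 0.95 s
- handle_top (a point): centre of the top face of the carrier's handle: a black square post 24 x 24 at the carrier's x = y = 0, its top 105 above the underside. Grip it from above near the top, either way round; all other parts of the carrier stay below 45 (the strut, 140 away, is taller)
- bleed_cradle: Fixed dark steel cradle holding the carrier at the start. Tray floor 12 above the bench, inside own x -119 to +174 and y -30 to +30, rim top 22 above the bench. Two upright cheeks at x 120 to 160, inner faces y = -30 and +30, 6 thick, tops 130 above the bench, beside the strut. Origin on the bench below the carrier's home origin; x points to the cheeks, as the carrier's x does.
- test_cradle: The empty cradle, fixed, for the carrier: same tray, cheeks, origin and axes as the bleed cradle, plus four bolted ears 8 high beside the tray. On the other side of the bench (left or right varies). Home: the carrier's underside on the tray floor, 12 above this origin, x axes parallel, strut between the cheeks; play 12 sideways, 19 lengthwise.
- bearing: bystander: steel bearing ring, diameter 52, 16 high, between the cradles (origin: centre of underside)
- bush: bystander: brass bush, diameter 36, 40 high, between the cradles (origin: centre of underside)
- bolt_tin: bystander: open grey tin 75 x 60 x 35, between the cradles (origin: centre of underside)
- solvent: bystander: white bottle, diameter 60, 130 high, at the back (origin: centre of underside)
- cup: bystander: clear cup, diameter 76, 70 high, at the back (origin: centre of underside)
- spanner: bystander: steel spanner lying at the left
- part_box: bystander: cardboard box 100 x 70 x 50 at the right (origin: centre of underside)

How it is judged:
By the outcome, as a careful person would: the job done as asked, in the order asked, and still so for the second after the job is handed in, with the robot touching nothing.
It also fails if it takes over 70 s, if anything falls off the work surface, if the arm or the gripper's body presses on something with over 40 N, if the wrist force passes 120 N, or if a joint passes its speed limit or range.

## Robot

A 6-joint arm with a two-finger parallel gripper is mounted at the origin on the work surface. World frame = base frame: x ahead of the robot, y to its left, z up, the work surface at z = 0. Lengths are in mm, angles in rad, forces in N, time in s.
With the tool pointing down it reaches from about 350 to 775 mm from the base axis. Payload 7.3 kg.
Tool frame: the origin (TCP) lies midway between the tips of the shut fingers; the grasp point (between the pads) lies 19 mm behind it; z points along the fingers, y is the line along which they close (so a half turn about z gives the same grasp; the last joint's range is limited). The gripper opens to 92 mm and grips with 3 to 60 N. Pads are 19 mm wide; open, the fingers measure 130 mm over their backs; the gripper's body (75 mm by 190 mm) begins 47 mm behind the grasp point.
Start: joints at [-1.457, 0.342, 1.524, -0, 1.275, -0.146], TCP at [134.888, -507.398, 200.641] pointing down, gripper open.
Joint ranges: [-2.53, 2.53], [-0.77, 2.02], [0.04, 2.7], [-1, 4.14], [0.28, 2.66], [-3.11, 3.11]. Speed limits (rad/s): [2.57, 2.57, 3.14, 3.14, 3.14, 3.14].

## Interface

Orientations are given as [roll, pitch, yaw] about the fixed x, y, z axes, in that order (R = Rz(yaw) Ry(pitch) Rx(roll)).
In Python, from plant import bot gives the robot as it stands.
- The arm moves only by the tool servo_tool, never from a script. Its argument "deltas" is a list of rows, each a list of 2 entries, a list of its own where there are three numbers: the shift along the tool's x, y, z in m, then the turn, a rotation vector about the tool's x, y, z in degrees. A call has 1 to 20 rows; each row shifts and turns the commanded pose from where the row before left it, along the tool's axes as they then stand; what a row does not reach is not made up. A row lasts 1/8 s, in which the tool goes at most 62.5 mm and 10.7 degrees, less where a joint would pass 70% of its speed; a pose out of reach is approached as far as the arm can. A call with a gripper value outside its range is refused whole. "fingers" is the opening, from 0 (shut) to 1 (fully open), set as the call begins (left out, the last holds). The fingers move at their own pace and stop on an object; the grip force is fixed at half the most. Time passes only in rows, so rows that do not move let the fingers close. It gives the time, the measured TCP pose, the force, the opening and the grip force at its end, in the units of the state.
- bot.get_obs(): the state, without advancing time (a new reading comes with each control period).
- bot.capture(name): name is "side" or "top"; returns the picture (480x640x3 uint8, red, green, blue); there is no depth.
- bot.camera_model(name): a dict with "mtx" (3x3 intrinsics, pixels), "xyz" and "rotation" of the camera in the world. Camera axes: x right, y down, z forward; pixel columns grow to the right and rows downward; lengths in mm; the calibration is good to about 2 mm. A picture is of the moment at which its call begins. camera_model takes no time and is no camera call.
- bot.close_job(): hands the job in; it is judged then, once.
The state is a dict: "time": time; "joint_positions": joint angles; "dq": joint speeds; "tau": joint torques, N m; "tool_pos": TCP position; "tcp_rot": TCP orientation; "contact_force": force on the tool from outside, world axes, zero at the start; "moment": the same for the moment, N m; "grip_width": finger opening in mm; "finger_force": force on a finger pad.
Only numpy, scipy, OpenCV 4.12 (cv2) and the standard library are available. Lean on these libraries where they do the work, as an engineer would, in place of code of your own. Each camera call takes 0.05 s, during which the arm holds its last target. There are 200 camera calls.

## Working session

There is one attempt and no reset: what is moved stays moved. The work goes in short steps, Python scripts to look and compute and a tool call to move; the robot and the scene stay as the last step left them, time stands still between calls to the robot, and variables do not carry over. Pictures are saved under pics/ and viewed, at most 10 in all, crops included, and the job is handed in when it is done.

Besides the shell and the picture viewer there is one more tool, called after "Request:" as name(argument=value, ...) on one line, values as JSON. servo_tool: Moves the arm, as the interface text tells. Its arguments: {"type":"object","properties":{"deltas":{"type":"array"},"fingers":{"type":"number"}},"required":["deltas"]}

```bash
ls; mkdir -p pics; python3 - <<'E'
from plant import bot
import cv2
for n in("side","top"):
    im=bot.capture(n); cv2.imwrite(f"pics/{n}0.png",im[:,:,::-1])
    m=bot.camera_model(n); print(n,m)
o=bot.get_obs(); print(o)
E
```

```text
pics
side {'mtx': array([[540.23005535,   0.        , 313.18505825],
       [  0.        , 540.23005535, 233.78099734],
       [  0.        ,   0.        ,   1.        ]]), 'xyz': array([167.32702444, 997.24102409, 917.0096266 ]), 'rotation': array([-2.15213932,  0.01213864, -2.77245837])}
top {'mtx': array([[495.60883133,   0.        , 316.16678527],
       [  0.        , 495.60883133, 240.03030058],
       [  0.        ,   0.        ,   1.        ]]), 'xyz': array([ 389.17718062,  -11.17095651, 1577.64767203]), 'rotation': array([-2.99258809,  0.00476941, -1.55051157])}
{'time': 0.1, 'joint_positions': array([-1.45700901e+00,  3.42656715e-01,  1.52490225e+00, -4.90607018e-06,
        1.27541558e+00, -1.45981150e-01]), 'dq': array([ 2.72955073e-05, -1.42840632e-03, -2.59655652e-03, -8.06212436e-04,
        4.42839639e-04, -4.37740873e-04]), 'tau': array([ 9.60224606e-04, -4.32003200e+01, -2.44694102e+01,  7.17705977e-02,
        5.26014436e-02, -4.18698096e-05]), 'tool_pos': array([ 134.83395687, -506.98121883,  200.01930284]), 'tcp_rot': array([-3.14022478e+00, -1.96372567e-04,  2.59769768e-01]), 'contact_force': array([0.68753167, 0.2440906 , 0.44249006]), 'moment': array([ 0.04596419, -0.02748508,  0.00176279]), 'finger_force': 0.0, 'grip_width': 91.78387867584156}
```

View pics/side0.png

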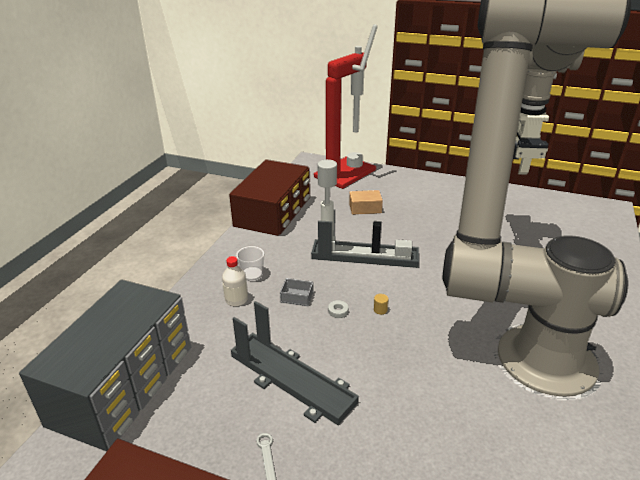

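View pics/top0.png

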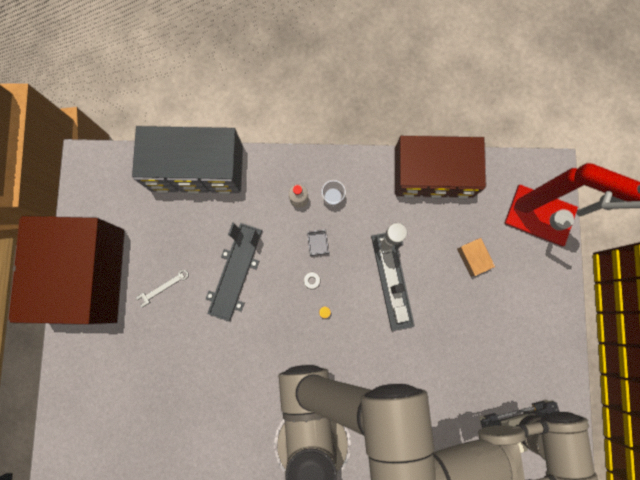

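The side view shows the loaded bleed cradle (handle at about (376,237), head at (327,170)) and the empty test cradle (about (295,375)). The top view shows them at about (395,285) and (235,275). I'll enlarge both for measuring.

```bash
python3 - <<'E'
import cv2,numpy as np
t=cv2.imread("pics/top0.png");s=cv2.imread("pics/side0.png")
def crop(im,x,y,w,h,k):
    c=cv2.resize(im[y:y+h,x:x+w],None,fx=k,fy=k,interpolation=cv2.INTER_CUBIC)
    for i in range(0,w,10): cv2.putText(c,str(x+i),(i*k,8),0,.3,(0,0,255)); cv2.line(c,(i*k,10),(i*k,14),(0,0,255))
    for i in range(0,h,10): cv2.putText(c,str(y+i),(0,i*k+4),0,.3,(0,0,255))
    return c
a=crop(t,365,220,65,115,5);b=crop(s,305,155,118,115,4)
H=max(a.shape[0],b.shape[0]);pad=lambda c:np.pad(c,((0,H-c.shape[0]),(0,0),(0,0)))
cv2.imwrite("pics/c1.png",np.hstack([pad(a),pad(b)]))
a=crop(t,200,218,65,108,5);b=crop(s,225,295,138,130,3)
b=crop(s,225,298,138,125,3)
H=max(a.shape[0],b.shape[0])
cv2.imwrite("pics/c2.png",np.hstack([pad(a),pad(b)]))
E
```

```text
(no output)
```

View pics/c1.png

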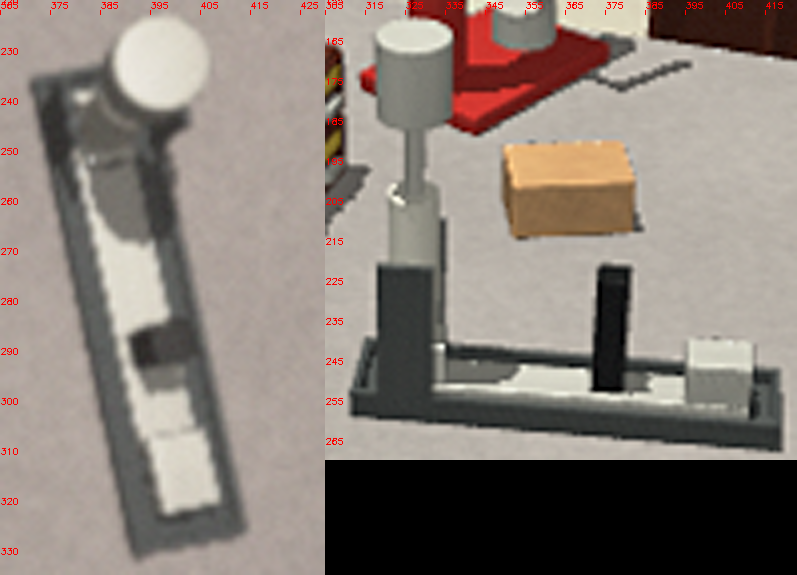

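View pics/c2.png

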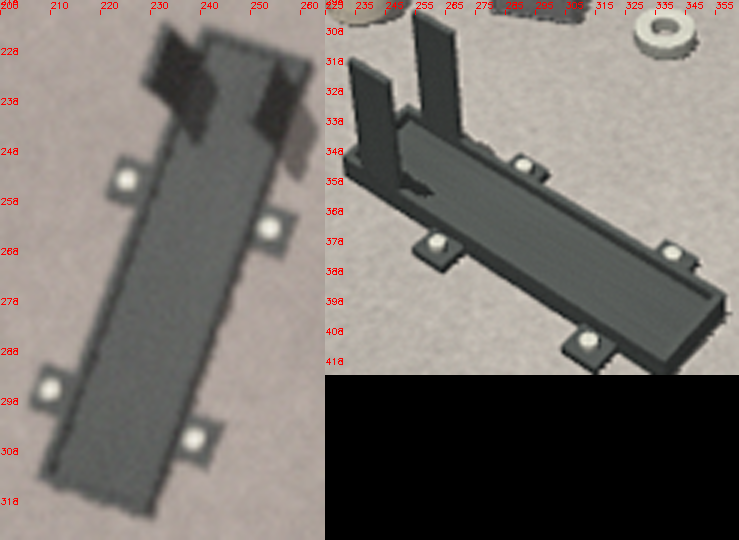

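Both cradles are clear: bleed tray outline runs (371,235) to (393,332) and test tray (240,223) to (210,314) in the top view. Next I'll fit poses to the silhouettes in both views.

```bash
cat > h.py <<'E'
import numpy as np,cv2,json,os
from scipy.spatial.transform import Rotation as Ro
from scipy.optimize import minimize
from plant import bot
CM={n:bot.camera_model(n) for n in("top","side")}
def proj(n,P):
    m=CM[n];R=Ro.from_euler("xyz",m["rotation"]).as_matrix()
    c=(np.atleast_2d(P)-m["xyz"])@R
    u=c@m["mtx"].T; return u[:,:2]/u[:,2:]
def ray(n,uv):
    m=CM[n];d=Ro.from_euler("xyz",m["rotation"]).as_matrix()@np.linalg.solve(m["mtx"],[*uv,1]);return m["xyz"],d
def at_z(n,uv,z):
    o,d=ray(n,uv);return o+d*(z-o[2])/d[2]
def tri(a,b):
    o1,d1=ray("top",a);o2,d2=ray("side",b)
    s=np.linalg.lstsq(np.c_[d1,-d2],o2-o1,rcond=None)[0];p=o1+d1*s[0];q=o2+d2*s[1];return (p+q)/2,np.linalg.norm(p-q)
def box(x0,x1,y0,y1,z0,z1): return np.array([[x,y,z] for x in(x0,x1) for y in(y0,y1) for z in(z0,z1)],float)
def place(P,x,y,a): 
    c,s=np.cos(a),np.sin(a);return P@np.array([[c,s,0],[-s,c,0],[0,0,1]])+[x,y,0]
def sil(n,boxes,pose,k=8):
    m=np.zeros((480*4,640*4),np.uint8)
    for b in boxes:
        h=cv2.convexHull(((proj(n,place(b,*pose))+.5)*4-.5).astype(np.float32)); cv2.fillConvexPoly(m,np.round(h*16).astype(np.int32),255,shift=4)
    return cv2.resize(m,(640,480),interpolation=cv2.INTER_AREA)/255.
E
cat > fit.py <<'E'
from h import *
im={n:cv2.imread(f"pics/{n}0.png") for n in CM}
t=6
tray=box(-119-t,174+t,-30-t,30+t,0,22); ch=[box(120,160,30,36,0,130),box(120,160,-36,-30,0,130)]
ears=[]
def fit(boxes,masks,p0,w):
    def c(p):
        e=0
        for n in masks:
            s=sil(n,boxes,(p[0],p[1],p[2]/100)); e+=np.abs((s-masks[n])*w[n]).sum()
        return e
    b=minimize(c,[p0[0],p0[1],p0[2]*100],method="Nelder-Mead",options=dict(initial_simplex=np.array([p0[0],p0[1],p0[2]*100])+np.array([[0,0,0],[12,0,0],[0,12,0],[0,0,6]]),xatol=.1,fatol=.1))
    return b.x/[1,1,100],b.fun
def roi(x,y,w,h):
    m=np.zeros((480,640));m[y:y+h,x:x+w]=1;return m
# test cradle: dark, low-saturation
g={n:im[n].max(2).astype(float) for n in im}
p1=at_z("top",(403,329),22);p2=at_z("top",(387,232),22);print("bleed ends",p1,p2)
q1=at_z("top",(220,317),22);q2=at_z("top",(251,228),22);print("test ends",q1,q2)
soft=lambda a,thr,wd:np.clip((thr+wd-a)/(2*wd),0,1)
def start(p,q):
    a=np.arctan2(q[1]-p[1],q[0]-p[0]);return [p[0]+125*np.cos(a),p[1]+125*np.sin(a),a]
M={n:soft(g[n],112,12) for n in g}
w={"top":roi(195,215,75,110),"side":roi(225,285,140,142)}
for ns in (["top","side"],["top"],["side"]):
    r=fit([tray]+ch,{n:M[n] for n in ns},start(q1,q2),w);print("test",ns,r)
    if len(ns)==2: T=r[0]
# handle
Mh={n:soft(g[n],45,8) for n in g}
w={"top":roi(387,280,18,16),"side":roi(368,215,20,42)}
hb=[box(-12,12,-12,12,22,117)]
s=start(p1,p2)
for ns in (["top","side"],["side"],["top"]):
    r=fit(hb,{n:Mh[n] for n in ns},s,w);print("handle",ns,r,Mh["top"][280:296,387:405].sum())
w={"top":roi(365,230,55,110),"side":roi(305,215,125,60)}
# bleed tray outline: non-bench = dark or carrier; top only, fill
tm=cv2.morphologyEx((g["top"]<112).astype(np.uint8),cv2.MORPH_CLOSE,np.ones((15,15)));w["top"][225:250,384:420]=0
r=fit([tray]+ch,{"top":tm.astype(float)},s,w);print("bleed",r)
# head
for n,rr in(("top",(380,215,35,35)),):
    x,y,ww,hh=rr
    m=(im[n][y:y+hh,x:x+ww].min(2)>190).astype(np.uint8);k,l,st,ce=cv2.connectedComponentsWithStats(m);i=1+st[1:,4].argmax();print("head",ce[i]+[x,y],st[i]);print(at_z(n,ce[i]+[x,y],290))
o=[]
for n in im:
    v=im[n].copy()
    for b in [tray]+ch: cv2.polylines(v,[cv2.convexHull(np.round(proj(n,place(b,*T))*16).astype(np.int32))],1,(0,0,255),1,shift=4)
    for pose,bs in((r[0],[tray]+ch+hb),):
        for b in bs: cv2.polylines(v,[cv2.convexHull(np.round(proj(n,place(b,*pose))*16).astype(np.int32))],1,(0,255,0),1,shift=4)
    v=v[210:335,195:425] if n=="top" else v[150:425,225:425]
    o.append(cv2.resize(v,None,fx=(1.9 if n=="top" else 1.8),fy=(1.9 if n=="top" else 1.8),interpolation=cv2.INTER_CUBIC))
H=max(x.shape[0] for x in o);cv2.imwrite("pics/fit.png",np.hstack([np.pad(x,((0,H-x.shape[0]),(0,0),(0,0))) for x in o]))
E
python3 fit.py
```

```text
bleed ends [ 349.97721082 -272.76478189   22.        ] [ 652.73186332 -223.67391367   22.        ]
test ends [375.08116694 294.58784605  22.        ] [657.21666997 209.46564595  22.        ]
test ['top', 'side'] (array([ 4.90689999e+02,  2.64140913e+02, -3.05141826e-01]), np.float64(1352.3549019607844))
test ['top'] (array([ 4.92147411e+02,  2.63962972e+02, -3.06916095e-01]), np.float64(256.61617647058824))
test ['side'] (array([ 4.90979043e+02,  2.64324530e+02, -3.05873513e-01]), np.float64(1087.7926470588236))
handle ['top', 'side'] (array([ 4.70535377e+02, -2.52229351e+02,  2.42236719e-01]), np.float64(169.65122549019608)) 4.25
handle ['side'] (array([ 4.70013878e+02, -2.50177325e+02,  2.39161785e-01]), np.float64(65.90808823529412)) 4.25
handle ['top'] (array([ 4.84032351e+02, -3.06091000e+02,  3.27414986e-01]), np.float64(4.25)) 4.25
bleed (array([ 4.73462435e+02, -2.46029372e+02,  2.02203046e-01]), np.float64(104.00392156862745))
head [396.53526971 231.87551867] [  8   9  18  17 241]
[ 608.14869682 -212.13729891  290.        ]
```

View pics/fit.png

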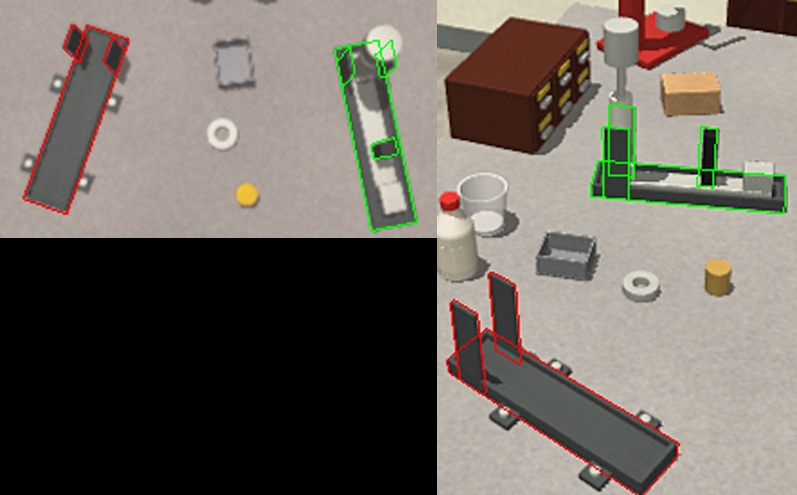

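The overlay matches: red is on the test cradle in both views, green on the bleed tray, and its drawn post is close to the real handle. I'll refine the handle and strut lean before moving.

```bash
cat > fit2.py <<'E'
exec(open("fit.py").read().split("# test cradle")[0])
g={n:im[n].max(2).astype(float) for n in im}
soft=lambda a,thr,wd:np.clip((thr+wd-a)/(2*wd),0,1)
print(g["top"][278:298,386:408].astype(int))
hb=[box(-12,12,-12,12,22,117)]
w={"top":roi(387,281,18,15),"side":roi(368,215,20,42)}
Mh={"top":soft(g["top"],90,15),"side":soft(g["side"],50,10)}
for ns in (["top","side"],["side"],["top"]):
    r=fit(hb,{n:Mh[n] for n in ns},[470,-250,.2],w);print("handle",ns,r)
# bleed tray side view, outline lower part
r=None
for n,(x,y,ww,hh),th in(("top",(380,215,35,35),185),("side",(315,155,26,36),0)):
    if n=="top":
        m=(im[n][y:y+hh,x:x+ww].min(2)>th).astype(np.uint8)
        c,_=cv2.findContours(m,0,1);c=max(c,key=cv2.contourArea);print("ell",cv2.minEnclosingCircle(c),cv2.fitEllipse(c))
# lean from side: head-top face ellipse centre in side view ~ (328.6,163.5)
c=(np.array(cv2.fitEllipse(c)[0])+[380,215]);print(c,tri(c,(328.4,163.8)))
E
python3 fit2.py
```

```text
[[176 221 222 222 223 222 221 222 220 220 219 188 112  97  96  89  84 111
  148 175 170 174]
 [160 220 221 222 221 223 222 223 221 221 220 190 120  97  97  85  81 105
  137 170 171 176]
 [158 221 224 222 220 221 223 222 221 219 220 198 138 101  97  89  78  94
  131 166 169 169]
 [152 213 223 222 220 222 223 221 220 221 219 210 170 109  94  91  82  88
  125 158 172 170]
 [133 191 219 222 222 221 220 222 221 218 220 218 185 113  95  93  84  82
  111 147 171 175]
 [112 168 219 222 221 220 223 222 219 217 215 201 158  96  81  81  80  82
  108 144 173 177]
 [100 154 219 222 221 219 219 208 187 179 171 152 107  77  68  66  67  79
  100 135 172 175]
 [100 157 218 222 218 204 177 151 115 106  90  92  84  73  71  71  68  76
   91 127 164 175]
 [100 144 204 214 192 150 103  69  61  68  75  78  73  74  71  71  70  70
   84 123 155 175]
 [ 99 115 172 199 144  81  55  49  50  64  74  79  75  75  75  71  71  65
   83 112 149 175]
 [ 96 103 160 200 155  71  47  46  46  61  78  73  74  75  74  70  69  64
   76 107 143 173]
 [ 97 101 155 213 183  82  48  50  52  61  73  75  75  72  75  71  70  66
   
[... 672 characters left out ...]
  96  93 103 155 212 218 189 132 121 127 127 120 124 142 146 112  98
   96  85  79 104]]
handle ['top', 'side'] (array([ 4.70943451e+02, -2.49883838e+02,  2.47884226e-01]), np.float64(93.17549019607844))
handle ['side'] (array([ 4.69662750e+02, -2.48882711e+02,  2.39444959e-01]), np.float64(66.69117647058823))
handle ['top'] (array([ 4.71898865e+02, -2.49441345e+02,  2.79337862e-01]), np.float64(23.0921568627451))
ell ((16.72772216796875, 16.836633682250977), 8.918977737426758) ((16.67389488220215, 16.915756225585938), (16.475727081298828, 17.316448211669922), 105.43586730957031)
[396.67389488 231.91575623] (array([ 604.48222314, -213.13481368,  291.61447694]), np.float64(6.768261250109542))
```

```bash
cat > fit3.py <<'E'
exec(open("fit.py").read().split("# test cradle")[0])
W=lambda n,t=165:np.clip((im[n].min(2).astype(float)-t+20)/40,0,1)
blk=box(-100,-54,-18,18,22,56); bar=box(-100,155,-18,18,12,22)
w={"top":roi(385,297,35,32),"side":roi(392,236,26,24)}
for y in (.2,.25):
  r=fit([blk,bar],{"top":W("top",150)},[471,-249.5,y],w);print("carrier top",r)
# edges of bar in top view: white-left edge per row, z=22
L=[]
for row in range(256,300,3):
    p=im["top"][row].min(1).astype(float); j=np.argmax(p[370:405]>150)+370
    e=j-1+(150-p[j-1])/(p[j]-p[j-1]); L.append(at_z("top",(e,row),22)[:2])
L=np.array(L);k=np.polyfit(L[:,0],L[:,1],1);print("left edge yaw",np.arctan(k[0]),"resid",np.round(L[:,1]-np.polyval(k,L[:,0]),1))
n=np.array([-np.sin(np.arctan(k[0])),np.cos(np.arctan(k[0]))])
print("centre line y at x=471, 608:",[np.polyval(k,x)-18/np.cos(np.arctan(k[0])) for x in(471,608)])
g=im["top"].min(2)
for th in(180,190,200,210):
    m=(g[215:252,375:415]>th).astype(np.uint8);_,l,st,ce=cv2.connectedComponentsWithStats(m);i=1+st[1:,4].argmax();print(th,ce[i]+[375,215],st[i,2:],at_z("top",ce[i]+[375,215],290))
E
python3 fit3.py
```

```text
carrier top (array([ 4.73273476e+02, -2.47255963e+02,  1.97414139e-01]), np.float64(257.73039215686276))
carrier top (array([ 4.72987062e+02, -2.44867560e+02,  2.41110165e-01]), np.float64(258.6313725490196))
 ** On entry to DLASCL parameter number  4 had an illegal value
 ** On entry to DLASCL parameter number  4 had an illegal value
 ** On entry to DLASCL parameter number  4 had an illegal value
 ** On entry to DLASCL parameter number  4 had an illegal value
 ** On entry to DLASCL parameter number  5 had an illegal value
 ** On entry to DLASCL parameter number  4 had an illegal valuefit3.py:11: RuntimeWarning: divide by zero encountered in scalar divide
  e=j-1+(150-p[j-1])/(p[j]-p[j-1]); L.append(at_z("top",(e,row),22)[:2])
Traceback (most recent call last):
  File "fit3.py", line 12, in <module>
    L=np.array(L);k=np.polyfit(L[:,0],L[:,1],1);print("left edge yaw",np.arctan(k[0]),"resid",np.round(L[:,1]-np.polyval(k,L[:,0]),1))
                    ~~~~~~~~~~^^^^^^^^^^^^^^^^^
numpy.linalg.LinAlgError: SVD did not converge in Linear Least Squares
```

```bash
sed -i 's|j=np.argmax(p\[370:405\]>150)+370|s0=370+np.argmax(p[370:400]<120); j=np.argmax(p[s0:405]>150)+s0|' fit3.py; python3 fit3.py
```

```text
carrier top (array([ 4.73273476e+02, -2.47255963e+02,  1.97414139e-01]), np.float64(257.73039215686276))
carrier top (array([ 4.72987062e+02, -2.44867560e+02,  2.41110165e-01]), np.float64(258.6313725490196))
left edge yaw 0.21963263596377278 resid [-0.8  0.7  0.1 -0.5  0.8  0.1 -0.5  0.5  0.1 -0.5  0.5 -0.2 -0.8  0.4
  0.1]
centre line y at x=471, 608: [np.float64(-245.56774075422487), np.float64(-214.98472126839863)]
180 [396.76862745 231.80392157] [ 19  18 255] [ 608.35171418 -212.75156659  290.        ]
190 [396.53526971 231.87551867] [ 18  17 241] [ 608.14869682 -212.13729891  290.        ]
200 [395.68041237 232.08247423] [ 16  17 194] [ 607.55266671 -209.88777983  290.        ]
210 [393.11 232.75] [ 10  15 100] [ 605.64022042 -203.12499867  290.        ]
```

```bash
cat >> h.py <<'E'
def pose():
    o=bot.get_obs();return np.array(o["tool_pos"]),Ro.from_euler("xyz",o["tcp_rot"]),o
def down(yaw,roll=0): # tool pointing down, tool y = carrier x at yaw; roll about carrier x
    return Ro.from_euler("z",yaw)*Ro.from_euler("x",roll)*Ro.from_euler("z",np.pi/2)*Ro.from_euler("x",np.pi)
def plan(p,R,keys,dp=4,da=1):
    """keys: list of (target pos mm, target Rotation, rows); prints rounded rows with error feedback"""
    rows=[]
    for tp,tR,n in keys:
        p0,R0=p.copy(),R; rv=(R0.inv()*tR).as_rotvec()
        for i in range(1,n+1):
            wp=p0+(np.array(tp)-p0)*i/n; wR=R0*Ro.from_rotvec(rv*i/n)
            s=np.round(R.inv().apply(wp-p)/1000,dp); t=np.round((R.inv()*wR).as_rotvec(degrees=True),da)
            rows.append([s.tolist(),t.tolist()])
            p=p+R.apply(s*1000); R=R*Ro.from_rotvec(t,degrees=True)
    print(json.dumps(rows).replace("-0.0,","0,").replace("-0.0]","0]"));print("end",np.round(p,1),len(rows))
    return p,R
E
python3 - <<'E'
from h import *
p,R,o=pose()
print("A");p,R=plan(p,R,[((471,-247.5,180),down(.22),11)],3,1)
E
```

```text
A
[[[0.036, -0.015, 0.002], [0, 0, -8.0]], [[0.037, -0.01, 0.002], [0, 0, -7.9]], [[0.038, -0.004, 0.002], [0, 0, -8.0]], [[0.039, 0.0, 0.001], [0, 0, -8.0]], [[0.038, 0.006, 0.002], [0, 0, -8.0]], [[0.037, 0.012, 0.002], [0, 0, -7.9]], [[0.035, 0.016, 0.002], [0, -0.1, -8.0]], [[0.032, 0.021, 0.002], [0, 0.0, -8.0]], [[0.029, 0.025, 0.002], [0, 0.0, -8.0]], [[0.026, 0.03, 0.001], [0, 0.0, -7.9]], [[0.021, 0.032, 0.002], [-0.1, 0.0, -8.0]]]
end [ 471.1 -247.2  180.1] 11
```

Request:
servo_tool(deltas=[[[0.036,-0.015,0.002],[0,0,-8.0]],[[0.037,-0.01,0.002],[0,0,-7.9]],[[0.038,-0.004,0.002],[0,0,-8.0]],[[0.039,0.0,0.001],[0,0,-8.0]],[[0.038,0.006,0.002],[0,0,-8.0]],[[0.037,0.012,0.002],[0,0,-7.9]],[[0.035,0.016,0.002],[0,-0.1,-8.0]],[[0.032,0.021,0.002],[0,0.0,-8.0]],[[0.029,0.025,0.002],[0,0.0,-8.0]],[[0.026,0.03,0.001],[0,0.0,-7.9]],[[0.021,0.032,0.002],[-0.1,0.0,-8.0]],[[0,0,0],[0,0,0]],[[0,0,0],[0,0,0]]], fingers=1)

```text
time: 1.72
tool_pos: [470.6, -247.7, 180.0]
tcp_rot: [-3.141, 0.001, 1.789]
contact_force: [0.4, -0.0, -0.5]
grip_width: 91.8
finger_force: 0.0
```

```bash
python3 - <<'E'
from h import *
o=[]
for n,(x,y,w,h,k) in {"top":(360,210,70,130,4),"side":(300,120,125,150,4)}.items():
    im=bot.capture(n)[:,:,::-1].copy();cv2.imwrite(f"pics/{n}1.png",im);c=cv2.resize(im[y:y+h,x:x+w],None,fx=k,fy=k,interpolation=cv2.INTER_CUBIC);o.append(c)
H=max(c.shape[0] for c in o);cv2.imwrite("pics/v1.png",np.hstack([np.pad(x,((0,H-x.shape[0]),(0,0),(0,0))) for x in o]))
E
```

```text
(no output)
```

View pics/v1.png

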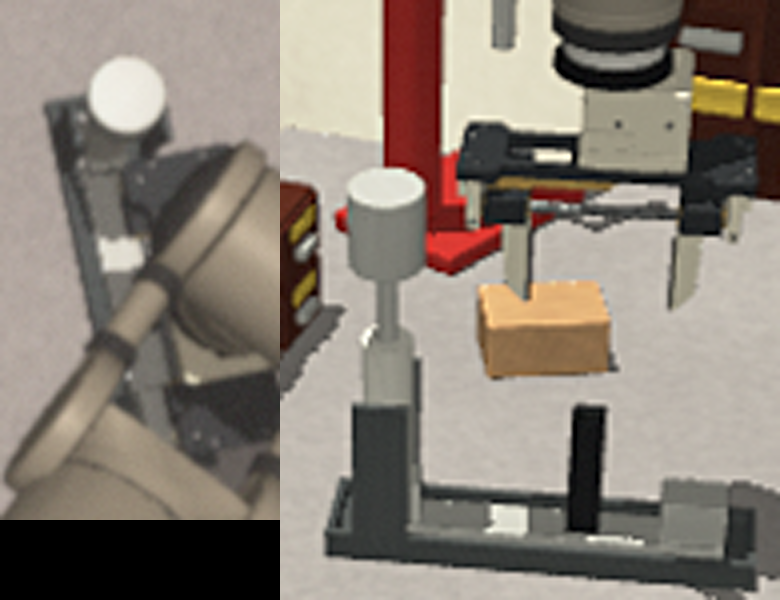

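The 190 mm body lies along the carrier's x and clears the strut head (head right edge 425, body left edge 458 in the crop, about 20 mm). The handle sits midway below the fingers, so I'm going down.

Request:
servo_tool(deltas=[[[0,0,0.024],[0,0,0]],[[0,0,0.024],[0,0,0]],[[0,0,0.024],[0,0,0]],[[0,0,0.024],[0,0,0]],[[0,0,0],[0,0,0]]], fingers=1)

```text
time: 2.45
tool_pos: [469.6, -247.8, 83.1]
tcp_rot: [-3.14, -0.001, 1.788]
contact_force: [-0.3, -0.5, 1.1]
grip_width: 92.1
finger_force: 0.0
```

Request:
servo_tool(deltas=[[[0,0,0],[0,0,0]],[[0,0,0],[0,0,0]],[[0,0,0],[0,0,0]],[[0,0,0],[0,0,0]],[[0,0,0],[0,0,0]],[[0,0,0],[0,0,0]],[[0,0,0],[0,0,0]],[[0,0,0],[0,0,0]]], fingers=0)

```text
time: 3.45
tool_pos: [471.4, -247.7, 84.4]
tcp_rot: [3.141, 0.002, 1.79]
contact_force: [0.5, 1.5, -0.4]
grip_width: 23.5
finger_force: 30.0
```

Gripped (23.5 mm). Between the pictures the head moved from (396.7,231.9) to (391.6,233.8), so the strut is falling toward the carrier's +y. I'll build the lean meter.

```bash
cat >> h.py <<'E'
T=0.95; DY=0.0; HZ=72.4
def disc(im,pred,r=None):
    g=im.min(2); x,y=int(pred[0]),int(pred[1]); h=26; x0,y0=max(x-h,0),max(y-h,0)
    s=g[y0:y+h,x0:x+h]; m=(s>185).astype(np.uint8); _,l,st,ce=cv2.connectedComponentsWithStats(m)
    i=1+st[1:,4].argmax(); c,_=cv2.findContours((l==i).astype(np.uint8),0,1)
    (cx,cy),rad=cv2.minEnclosingCircle(cv2.convexHull(max(c,key=cv2.contourArea)))
    (M,_m)=ce[i],0
    return np.array([cx+x0,cy+y0]),M+[x0,y0],rad,st[i,4]
def head(p,R,th):
    cx=R.apply([0,1,0]);yaw=np.arctan2(cx[1],cx[0])
    pin=p+R.apply([DY,140,HZ-30]);return pin+250*(Ro.from_euler("z",yaw)*Ro.from_euler("x",th)).apply([0,0,1]),yaw
def measure(save=None):
    p,R,o=pose();im=bot.capture("top")
    if save: cv2.imwrite(save,im[:,:,::-1])
    H=lambda th:proj("top",head(p,R,th)[0])[0]
    cir,cen,rad,area=disc(im,H(0));e=H(.01)-H(-.01);e1=np.linalg.norm(e)/.02;e/=np.linalg.norm(e)
    out=[]
    for c in(cir,cen):
        th=0
        for _ in range(6): th+=((c-H(th))@e)/e1
        out.append(th)
    z=R.apply([0,0,-1]);yaw=head(p,R,0)[1];n=np.array([-np.sin(yaw),np.cos(yaw),0]);cxv=np.array([np.cos(yaw),np.sin(yaw),0])
    tilt=-np.arcsin(z@n);pitch=np.arcsin(z@cxv)
    d=cen-H(out[1]);along=d@np.array([-e[1],e[0]])
    print(f"t {o['time']:.2f} lean circ {out[0]:.4f} cen {out[1]:.4f} rad {rad:.1f} area {area} off {along:.1f}px tilt {tilt:.4f} pitch {pitch:.4f} yaw {yaw:.4f} tcp {np.round(p,1)} F {np.round(o['contact_force'],1)} M {np.round(o['moment'],2)} grip {o['grip_width']:.1f}")
    with open("log.jsonl","a") as f:f.write(json.dumps(dict(t=float(o['time']),circ=out[0],cen=out[1],tilt=float(tilt)))+"\n")
    return p,R,out[1],tilt,yaw
E
python3 - <<'E'
from h import *
p,R,th,tilt,yaw=measure("pics/top2.png")
E
```

```text
t 3.45 lean circ -0.1173 cen -0.1179 rad 9.2 area 270 off -0.3px tilt -0.0017 pitch -0.0010 yaw 0.2197 tcp [ 471.4 -247.7   84.4] F [ 0.5  1.5 -0.4] M [-0.01 -0.17 -0.02] grip 23.5
```

```bash
python3 - <<'E'
from h import *
p,R,o=pose(); p=np.array([471.1,-247.4,84.2]);a=.2197
n=np.array([-np.sin(a),np.cos(a),0])
z=84.2
q=lambda lift,tau:p*[1,1,0]+[0,0,z+lift]-n*42*np.sin(tau)
plan(p,down(a),[(q(20,0),down(a),1),(q(45,.095),down(a,.095),1),(q(70,.19),down(a,.19),1),(q(160,.19),down(a,.19),3)])
E
```

```text
[[[0.0, 0.0, -0.02], [0.0, 0.0, 0.0]], [[-0.004, 0.0, -0.025], [0.0, 5.4, 0.0]], [[-0.0016, 0, -0.0253], [0.0, 5.5, 0.0]], [[0.0057, 0.0, -0.0294], [0.0, 0, 0.0]], [[0.0057, 0, -0.0295], [0.0, 0, 0.0]], [[0.0057, 0, -0.0294], [0.0, 0, 0]]]
end [ 472.8 -255.1  244.2] 6
```

Request:
servo_tool(deltas=[[[0,0,-0.02],[0,0,0]],[[-0.004,0,-0.025],[0,5.4,0]],[[-0.0016,0,-0.0253],[0,5.5,0]],[[0.0057,0,-0.0294],[0,0,0]],[[0.0057,0,-0.0295],[0,0,0]],[[0.0057,0,-0.0294],[0,0,0]]])

```text
time: 4.25
tool_pos: [471.8, -255.0, 243.6]
tcp_rot: [-3.139, -0.191, 1.79]
contact_force: [1.3, 0.6, -8.2]
grip_width: 23.8
finger_force: 30.0
```

```bash
python3 - <<'E'
from h import *
measure("pics/top3.png")
E
```

```text
t 4.25 lean circ 0.0511 cen 0.0514 rad 9.6 area 291 off -1.5px tilt 0.1909 pitch 0.0022 yaw 0.2194 tcp [ 471.8 -255.   243.6] F [ 1.3  0.6 -8.2] M [-0.57 -0.06 -0.03] grip 23.8
```

Strut caught: lean +0.051 rad, tilt +0.191. Now I'll unwind the tilt while letting the small lean drive it.

Request:
servo_tool(deltas=[[[0,0,0],[0,0,0]],[[0,0,0],[0,0,0]],[[0,0,0],[0,-0.3,0]],[[0,0,0],[0,-0.6,0]],[[0,0,0],[0,-0.6,0]],[[0,0,0],[0,-0.6,0]],[[0,0,0],[0,-0.6,0]],[[0,0,0],[0,-0.6,0]]])

```text
time: 5.3
tool_pos: [472.7, -255.1, 244.4]
tcp_rot: [3.141, -0.13, 1.791]
contact_force: [0.5, 0.8, -8.2]
grip_width: 23.5
finger_force: 30.0
```

```bash
python3 - <<'E'
from h import *
measure()
E
```

```text
t 5.30 lean circ 0.0977 cen 0.0818 rad 8.1 area 84 off -0.3px tilt 0.1304 pitch -0.0007 yaw 0.2197 tcp [ 472.7 -255.1  244.4] F [ 0.5  0.8 -8.2] M [-0.3   0.01  0.01] grip 23.5
```

```bash
python3 - <<'E'
from h import *
p,R,o=pose();im=bot.capture("top");cv2.imwrite("pics/top4.png",im[:,:,::-1])
c=proj("top",head(p,R,.09)[0])[0];print(c,o["time"]);x,y=c.astype(int)
print(im[y,x-18:x+19].tolist());print(im[y-16:y+17:2,x].tolist())
E
```

```text
[419.90217517 218.47544299] 5.35
[[176, 163, 158], [179, 166, 160], [176, 166, 160], [176, 165, 159], [172, 160, 154], [149, 141, 134], [114, 106, 100], [102, 99, 93], [99, 96, 92], [102, 97, 92], [99, 98, 89], [105, 103, 97], [139, 138, 128], [186, 180, 169], [205, 199, 187], [205, 199, 187], [205, 199, 186], [206, 200, 187], [206, 200, 187], [204, 199, 187], [202, 197, 183], [208, 200, 188], [205, 197, 185], [206, 199, 187], [203, 197, 184], [201, 196, 182], [203, 196, 185], [203, 195, 184], [203, 196, 184], [201, 193, 180], [203, 197, 184], [202, 197, 182], [200, 194, 181], [191, 181, 173], [180, 169, 161], [176, 164, 156], [174, 164, 156]]
[[107, 100, 97], [173, 162, 154], [179, 169, 162], [199, 193, 181], [205, 199, 186], [203, 197, 184], [200, 194, 183], [204, 197, 185], [206, 200, 187], [204, 199, 186], [206, 200, 187], [205, 199, 187], [137, 132, 123], [86, 83, 77], [81, 78, 74], [134, 124, 121], [178, 167, 160]]
```

```bash
sed -i 's|g=im.min(2); x,y=int|g=im[:,:,1]; x,y=int|; s|(s>185)|(s>181)|; s|im=bot.capture("top")$|im=bot.capture("top") if load is None else cv2.imread(load)[:,:,::-1]|; s|def measure(save=None)|def measure(save=None,load=None)|' h.py; python3 - <<'E'
from h import *
measure(load="pics/top4.png")
E
```

```text
t 5.40 lean circ 0.1332 cen 0.1308 rad 10.3 area 316 off -1.3px tilt 0.1306 pitch -0.0008 yaw 0.2200 tcp [ 472.8 -255.   244.5] F [-0.2 -0.3 -7. ] M [-0.37 -0.01 -0.06] grip 23.2
```

Proper threshold gives lean 0.131 with tilt 0.131, so one counter-tilt should bring both near zero.

Request:
servo_tool(deltas=[[[0,0,0],[0,-8.1,0]],[[0,0,0],[0,0,0]]])

```text
time: 5.65
tool_pos: [472.5, -253.3, 245.0]
tcp_rot: [3.14, 0.009, 1.793]
contact_force: [0.1, 0.8, -8.0]
grip_width: 23.4
finger_force: 30.1
```

```bash
python3 - <<'E'
from h import *
measure("pics/top5.png")
E
```

```text
t 5.65 lean circ 0.0270 cen 0.0272 rad 10.5 area 343 off -1.5px tilt -0.0091 pitch -0.0011 yaw 0.2221 tcp [ 472.5 -253.3  245. ] F [ 0.1  0.8 -8. ] M [0.09 0.26 0.01] grip 23.4
```

Request:
servo_tool(deltas=[[[0,0,0],[0,-1.8,0]],[[0,0,0],[0,0,0]],[[0,0,0],[0,0,0]],[[0,0,0],[0,0,0]],[[0,0,0],[0,0,0]],[[0,0,0],[0,0,0]]])

```text
time: 6.45
tool_pos: [472.7, -255.3, 244.3]
tcp_rot: [3.141, 0.042, 1.79]
contact_force: [-0.1, -0.1, -7.8]
grip_width: 23.6
finger_force: 30.0
```

```bash
python3 - <<'E'
from h import *
measure("pics/top6.png")
E
```

```text
t 6.45 lean circ 0.0329 cen 0.0332 rad 10.4 area 338 off -1.4px tilt -0.0416 pitch -0.0007 yaw 0.2195 tcp [ 472.7 -255.3  244.3] F [-0.1 -0.1 -7.8] M [0.05 0.16 0.02] grip 23.6
```

Request:
servo_tool(deltas=[[[0,0,0],[0,-3.4,0]],[[0,0,0],[0,0,0]],[[0,0,0],[0,0,0]],[[0,0,0],[0,0,0]],[[0,0,0],[0,0,0]],[[0,0,0],[0,0,0]]])

```text
time: 7.25
tool_pos: [472.7, -255.3, 244.3]
tcp_rot: [3.141, 0.101, 1.79]
contact_force: [1.2, -0.5, -8.0]
grip_width: 23.5
finger_force: 30.0
```

```bash
python3 - <<'E'
from h import *
measure("pics/top7.png")
E
```

```text
t 7.25 lean circ -0.0223 cen -0.0236 rad 10.8 area 356 off -1.3px tilt -0.1009 pitch -0.0006 yaw 0.2194 tcp [ 472.7 -255.3  244.3] F [ 1.2 -0.5 -8. ] M [ 0.17  0.18 -0.02] grip 23.5
```

Request:
servo_tool(deltas=[[[0,0,0],[0,-1.3,0]],[[0,0,0],[0,0.2,0]],[[0,0,0],[0,0.2,0]],[[0,0,0],[0,0.2,0]],[[0,0,0],[0,0.3,0]],[[0,0,0],[0,0.3,0]],[[0,0,0],[0,0.3,0]]])

```text
time: 8.18
tool_pos: [472.8, -255.3, 244.3]
tcp_rot: [3.141, 0.097, 1.79]
contact_force: [0.0, -0.5, -9.1]
grip_width: 23.6
finger_force: 30.0
```

```bash
cat > fitlog.py <<'E'
from h import *
from scipy.optimize import least_squares
# events: commanded tilt changes per call (start time after capture, list of deg per row)
def run(ev,T,b,x0,t0,tm):
    # integrate with 5 ms step from t0; ev list of (t,deg) ramps of .125 s
    t=np.arange(t0,tm[-1]+.006,.005);u=np.zeros_like(t)
    for s,rows in ev:
        for i,d in enumerate(rows):
            a=s+.125*i+.04;u+=np.where((t>=a)&(t<a+.125),np.radians(d)/.125,0)
    x=np.empty_like(t);x[0]=x0
    for i in range(len(t)-1):x[i+1]=x[i]+.005*(u[i]+x[i]/T)
    return np.interp(tm,t,x)
def fitlog(ev,tm,meas):
    f=lambda q:np.r_[(run(ev,q[0],0,q[2],tm[0],tm)+q[1]-meas)/.004,(q[0]-.95)/.12,q[1]/.015]
    r=least_squares(f,[.9,-.015,meas[0]+.015]);T,b,x0=r.x
    print("T %.3f b %.4f"%(T,b),"true",np.round(run(ev,T,b,x0,tm[0],tm),4),"res",np.round(r.fun[:-2]*.004,4));return T,b,run(ev,T,b,x0,tm[0],tm)[-1]
E
python3 - <<'E'
from fitlog import *
m=measure("pics/top8.png")
ev=[(5.7,[-1.8]),(6.5,[-3.4]),(7.3,[-1.3,.2,.2,.2,.3,.3,.3])]
fitlog(ev,[5.65,6.45,7.25,8.175],np.array([.0305,.0332,-.0236,m[2]]))
E
```

```text
t 8.18 lean circ -0.0744 cen -0.0755 rad 10.9 area 367 off -1.3px tilt -0.0973 pitch -0.0007 yaw 0.2196 tcp [ 472.8 -255.3  244.3] F [ 0.  -0.5 -9.1] M [ 0.11  0.16 -0.01] grip 23.6
T 0.850 b -0.0102 true [ 0.043   0.0433 -0.0152 -0.0647] res [ 0.0022 -0.0002 -0.0019  0.0005]
```

Request:
servo_tool(deltas=[[[0,0,0],[0,3.2,0]],[[0,0,0],[0,0.2,0]],[[0,0,0],[0,0.2,0]],[[0,0,0],[0,0.2,0]],[[0,0,0],[0,0.2,0]],[[0,0,0],[0,0.2,0]]])

```text
time: 8.98
tool_pos: [472.8, -255.1, 244.4]
tcp_rot: [3.141, 0.024, 1.791]
contact_force: [0.3, 0.4, -7.3]
grip_width: 23.7
finger_force: 30.0
```

```bash
cat > st.py <<'E'
from fitlog import *
import sys
# usage: st.py 'rows of last call' ; keeps events in ev.json
d=json.load(open("ev.json"))
d["ev"].append([d["tm"][-1]+.05,json.loads(sys.argv[1])])
m=measure(f"pics/t{len(d['tm'])}.png");d["tm"].append(json.loads(open("log.jsonl").readlines()[-1])["t"]);d["ms"].append(m[2])
json.dump(d,open("ev.json","w"))
k=len(d["tm"])-6; k=max(k,0)
T,b,x=fitlog([e for e in d["ev"] if e[0]>d["tm"][k]],d["tm"][k:],np.array(d["ms"][k:]))
print("need now (zero lean after row1): %.1f deg"%np.degrees(-x*np.exp(.15/T)), "tilt deg %.1f"%np.degrees(m[3]))
E
echo '{"ev":[[5.7,[-1.8]],[6.5,[-3.4]],[7.3,[-1.3,0.2,0.2,0.2,0.3,0.3,0.3]]],"tm":[5.65,6.45,7.25,8.18],"ms":[0.0305,0.0332,-0.0236,-0.0755]}' > ev.json
python3 st.py '[3.2,0.2,0.2,0.2,0.2,0.2]'
```

```text
t 8.97 lean circ -0.0479 cen -0.0476 rad 10.8 area 361 off -1.4px tilt -0.0243 pitch -0.0007 yaw 0.2198 tcp [ 472.8 -255.1  244.4] F [ 0.3  0.4 -7.3] M [-0.01  0.09 -0.01] grip 23.7
T 0.797 b -0.0089 true [ 0.0416  0.0431 -0.015  -0.0699 -0.0374] res [ 0.0022  0.001  -0.0004 -0.0034  0.0012]
need now (zero lean after row1): 2.6 deg tilt deg -1.4
```

Request:
servo_tool(deltas=[[[0,0,0],[0,2.8,0]],[[0,0,0],[0,0,0]],[[0,0,0],[0,0,0]],[[0,0,0],[0,0,0]],[[0,0,0],[0,0,0]],[[0,0,0],[0,0,0]]])

```text
time: 9.78
tool_pos: [472.8, -255.1, 244.4]
tcp_rot: [3.141, -0.024, 1.791]
contact_force: [-0.2, 0.4, -7.7]
grip_width: 23.2
finger_force: 30.0
```

```bash
python3 st.py '[2.8]'
```

```text
t 9.78 lean circ -0.0099 cen -0.0115 rad 10.8 area 352 off -1.4px tilt 0.0244 pitch -0.0008 yaw 0.2198 tcp [ 472.8 -255.1  244.4] F [-0.2  0.4 -7.7] M [-0.11  0.07  0.03] grip 23.2
T 0.785 b -0.0080 true [ 0.0413  0.0431 -0.015  -0.0712 -0.0421 -0.0022] res [ 0.0028  0.0019  0.0007 -0.0037 -0.0025  0.0013]
need now (zero lean after row1): 0.2 deg tilt deg 1.4
```

Request:
servo_tool(deltas=[[[0,0,0],[0,0.6,0]],[[0,0,0],[0,0,0]],[[0,0,0],[0,0,0]],[[0,0,0],[0,0,0]],[[0,0,0],[0,0,0]],[[0,0,0],[0,0,0]],[[0,0,0],[0,0,0]],[[0,0,0],[0,0,0]]])

```text
time: 10.82
tool_pos: [472.7, -255.2, 244.4]
tcp_rot: [3.141, -0.035, 1.79]
contact_force: [0.4, -0.1, -7.3]
grip_width: 23.5
finger_force: 30.0
```

```bash
python3 st.py '[0.6]'
```

```text
t 10.82 lean circ 0.0100 cen 0.0077 rad 10.7 area 345 off -1.3px tilt 0.0350 pitch -0.0007 yaw 0.2196 tcp [ 472.7 -255.2  244.4] F [ 0.4 -0.1 -7.3] M [-0.12  0.02 -0.02] grip 23.5
T 0.861 b -0.0047 true [ 0.0418 -0.0189 -0.0747 -0.044  -0.0051  0.0122] res [ 0.0039 -0.0001 -0.0039 -0.0012  0.0017 -0.0002]
need now (zero lean after row1): -0.8 deg tilt deg 2.0
```

Request:
servo_tool(deltas=[[[0,0,0],[0,-0.7,0]],[[0,0,0],[0,0,0]],[[0,0,0],[0,0,0]],[[0,0,0],[0,0,0]],[[0,0,0],[0,0,0]],[[0,0,0],[0,0,0]],[[0,0,0],[0,0,0]],[[0,0,0],[0,0,0]]])

```text
time: 11.88
tool_pos: [472.7, -255.2, 244.4]
tcp_rot: [3.141, -0.023, 1.79]
contact_force: [-0.7, -0.8, -7.2]
grip_width: 23.7
finger_force: 30.0
```

```bash
python3 st.py '[-0.7]'
```

```text
t 11.88 lean circ 0.0055 cen 0.0048 rad 10.8 area 346 off -1.4px tilt 0.0229 pitch -0.0007 yaw 0.2197 tcp [ 472.7 -255.2  244.4] F [-0.7 -0.8 -7.2] M [-0.19  0.09  0.05] grip 23.7
T 0.859 b -0.0040 true [-0.0188 -0.0746 -0.0439 -0.005   0.0126  0.0084] res [ 0.0007 -0.0031 -0.0004  0.0025  0.0009 -0.0004]
need now (zero lean after row1): -0.6 deg tilt deg 1.3
```

Request:
servo_tool(deltas=[[[0,0,0],[0,-0.5,0]],[[0,0,0],[0,0,0]],[[0,0,0],[0,0,0]],[[0,0,0],[0,0,0]],[[0,0,0],[0,0,0]],[[0,0,0],[0,0,0]],[[0,0,0],[0,0,0]],[[0,0,0],[0,0,0]]])

```text
time: 12.92
tool_pos: [472.8, -255.2, 244.4]
tcp_rot: [3.141, -0.014, 1.79]
contact_force: [0.1, -0.3, -8.3]
grip_width: 23.8
finger_force: 30.0
```

```bash
python3 st.py '[-0.5]'
```

```text
t 12.93 lean circ 0.0066 cen 0.0052 rad 10.7 area 350 off -1.4px tilt 0.0141 pitch -0.0007 yaw 0.2197 tcp [ 472.8 -255.2  244.4] F [ 0.1 -0.3 -8.3] M [-0.12  0.07 -0.01] grip 23.8
T 0.851 b -0.0045 true [-0.073  -0.0439 -0.0049  0.0131  0.01    0.0094] res [-0.0021 -0.0009  0.0021  0.0009  0.0007 -0.0003]
need now (zero lean after row1): -0.6 deg tilt deg 0.8
```

Request:
servo_tool(deltas=[[[0,0,0],[0,-0.6,0]],[[0,0,0],[0,0,0]],[[0,0,0],[0,0,0]],[[0,0,0],[0,0,0]],[[0,0,0],[0,0,0]],[[0,0,0],[0,0,0]],[[0,0,0],[0,0,0]],[[0,0,0],[0,0,0]]])

```text
time: 13.98
tool_pos: [472.8, -255.2, 244.4]
tcp_rot: [3.141, -0.004, 1.79]
contact_force: [-0.6, 0.8, -7.6]
grip_width: 23.7
finger_force: 30.0
```

```bash
python3 st.py '[-0.6]'
```

```text
t 13.97 lean circ 0.0092 cen 0.0072 rad 10.7 area 347 off -1.4px tilt 0.0036 pitch -0.0007 yaw 0.2197 tcp [ 472.8 -255.2  244.4] F [-0.6  0.8 -7.6] M [-0.09  0.14 -0.  ] grip 23.7
T 0.921 b -0.0063 true [-0.0432 -0.0044  0.014   0.0116  0.013   0.0129] res [-0.0019  0.0009  0.0001  0.0004  0.0015 -0.0005]
need now (zero lean after row1): -0.9 deg tilt deg 0.2
```

5 s+ upright (t≈9–14) held within about 0.015 rad. Now I'll plan the transport to above the test cradle, with tilt feed-forward for the acceleration.

```bash
python3 - <<'E'
from h import *
p,R,o=pose();p=np.array([472.7,-255.2,244.4]); t0=.0036;a0=.2197;a1=-.306
A=p;B=np.array([491,264.,244.4])
P=lambda f:A+(B-A)*f
d=np.radians
R=down(a0,t0)
tl=t0+d(-1.9)
yaw=lambda i:a0+(a1-a0)*i/10
p,R=plan(p,R,[(P(.05),down(yaw(1),tl),1),(P(.45),down(yaw(9),tl),8),(P(.5),down(a1,tl+d(1)),1)])
print(p,R.as_euler("xyz"))
E
```

```text
[[[0.0251, 0.0066, 0.0001], [0.0, -1.9, 3.0]], [[0.0254, 0.0052, -0.0007], [0.1, 0, 3.0]], [[0.0257, 0.0039, -0.0008], [0.1, 0, 3.0]], [[0.0259, 0.0025, -0.0008], [0.1, 0, 3.0]], [[0.0259, 0.0012, -0.0007], [0.1, 0, 3.0]], [[0.026, -0.0002, -0.0008], [0.1, 0, 3.1]], [[0.0259, -0.0016, -0.0008], [0.1, 0, 3.0]], [[0.0258, -0.0029, -0.0007], [0.1, 0, 3.0]], [[0.0256, -0.0043, -0.0008], [0.1, 0.0, 3.0]], [[0.0253, -0.0056, -0.0007], [0.0, 1.0, 3.0]]]
end [481.9   4.3 244.4] 10
[481.88592806   4.34251592 244.36916764] [3.14136247 0.01215104 1.2649394 ]
```

Request:
servo_tool(deltas=[[[0.0251,0.0066,0.0001],[0.0,-1.9,3.0]],[[0.0254,0.0052,-0.0007],[0.1,0,3.0]],[[0.0257,0.0039,-0.0008],[0.1,0,3.0]],[[0.0259,0.0025,-0.0008],[0.1,0,3.0]],[[0.0259,0.0012,-0.0007],[0.1,0,3.0]],[[0.026,-0.0002,-0.0008],[0.1,0,3.1]],[[0.0259,-0.0016,-0.0008],[0.1,0,3.0]],[[0.0258,-0.0029,-0.0007],[0.1,0,3.0]],[[0.0256,-0.0043,-0.0008],[0.1,0.0,3.0]],[[0.0253,-0.0056,-0.0007],[0.0,1.0,3.0]],[[0,0,0],[0,0,0]]])

```text
time: 15.4
tool_pos: [481.8, 5.8, 244.5]
tcp_rot: [3.141, 0.011, 1.267]
contact_force: [0.4, 0.7, -7.4]
grip_width: 23.6
finger_force: 30.0
```

```bash
python3 st.py '[-0.9]'; python3 - <<'E'
from h import *
im=cv2.imread("pics/t9.png") ; import glob;f=sorted(glob.glob("pics/t[0-9]*.png"),key=os.path.getmtime)[-1];print(f);im=cv2.imread(f)
p,R,o=pose();c=proj("top",head(p,R,0)[0])[0].astype(int);print(c)
cv2.imwrite("pics/v2.png",cv2.resize(im[c[1]-40:c[1]+80,c[0]-70:c[0]+70],None,fx=4,fy=4))
E
```

```text
t 15.40 lean circ 0.0160 cen 0.0164 rad 10.7 area 346 off -0.9px tilt -0.0108 pitch -0.0007 yaw -0.3042 tcp [481.8   5.8 244.5] F [ 0.4  0.7 -7.4] M [-0.13  0.2   0.12] grip 23.6
T 0.931 b -0.0082 true [-0.0042  0.0143  0.0122  0.0149  0.0185  0.0239] res [-0.0009 -0.0016 -0.0008  0.0015  0.0031 -0.0008]
need now (zero lean after row1): -1.6 deg tilt deg -0.6
pics/t10.png
[331 215]
```

View pics/v2.png

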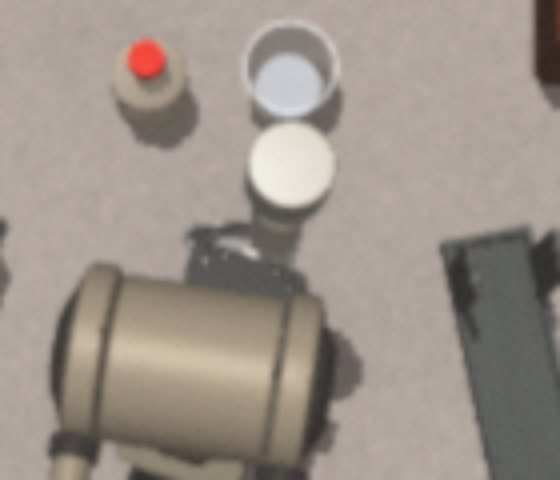

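```bash
python3 - <<'E'
from h import *
d=np.radians
p=np.array([481.9,4.3,244.4]);a=-.306;R=Ro.from_euler("xyz",[3.14136247,.01215104,1.2649394]);t0=-.0122
B=np.array([491,264.,244.4]);P=lambda f:np.array([481.9,4.3,244.4])*(1-f)+B*f
tl=t0+d(-2.8)
p,R=plan(p,R,[(P(.1),down(a,tl),1),(P(.9),down(a,tl),8),(P(1),down(a,tl+d(1.3)),1)])
print(p,R.as_euler("xyz"))
E
```

```text
[[[0.025, -0.007, -0.0003], [0.0, -2.8, 0.0]], [[0.025, -0.0069, -0.0015], [0.0, 0, 0.0]], [[0.025, -0.007, -0.0016], [0.0, 0, 0.0]], [[0.025, -0.0069, -0.0015], [0.0, 0, 0.0]], [[0.025, -0.007, -0.0015], [0.0, 0, 0.0]], [[0.025, -0.0069, -0.0015], [0.0, 0, 0.0]], [[0.025, -0.007, -0.0016], [0.0, 0, 0.0]], [[0.025, -0.0069, -0.0015], [0.0, 0, 0.0]], [[0.025, -0.007, -0.0015], [0.0, 0, 0.0]], [[0.025, -0.0069, -0.0016], [0.0, 1.3, 0.0]]]
end [491.  264.  244.4] 10
[491.03027076 264.02941269 244.43348908] [3.14136232 0.03833098 1.26493337]
```

Request:
servo_tool(deltas=[[[0.025,-0.007,-0.0003],[0.0,-2.8,0.0]],[[0.025,-0.0069,-0.0015],[0.0,0,0.0]],[[0.025,-0.007,-0.0016],[0.0,0,0.0]],[[0.025,-0.0069,-0.0015],[0.0,0,0.0]],[[0.025,-0.007,-0.0015],[0.0,0,0.0]],[[0.025,-0.0069,-0.0015],[0.0,0,0.0]],[[0.025,-0.007,-0.0016],[0.0,0,0.0]],[[0.025,-0.0069,-0.0015],[0.0,0,0.0]],[[0.025,-0.007,-0.0015],[0.0,0,0.0]],[[0.025,-0.0069,-0.0016],[0.0,1.3,0.0]],[[0,0,0],[0,0,0]]])

```text
time: 16.82
tool_pos: [491.2, 265.4, 244.3]
tcp_rot: [3.141, 0.037, 1.266]
contact_force: [-0.1, 0.2, -8.6]
grip_width: 23.6
finger_force: 30.0
```

```bash
python3 st.py '[-1.5]'
```

```text
t 16.82 lean circ 0.0281 cen 0.0270 rad 11.0 area 363 off -0.9px tilt -0.0367 pitch -0.0005 yaw -0.3044 tcp [491.2 265.4 244.3] F [-0.1  0.2 -8.6] M [-0.01  0.12  0.11] grip 23.6
T 0.901 b -0.0094 true [0.0141 0.012  0.0149 0.0193 0.0294 0.0355] res [-0.003  -0.0022  0.0003  0.0028  0.0036 -0.0009]
need now (zero lean after row1): -2.4 deg tilt deg -2.1
```

Request:
servo_tool(deltas=[[[0,0,0],[0,-4.2,0]],[[0,0,0],[0,0,0]],[[0,0,0],[0,0,0]],[[0,0,0],[0,0,0]],[[0,0,0],[0,0,0]],[[0,0,0],[0,0,0]]])

```text
time: 17.62
tool_pos: [491.1, 263.9, 244.6]
tcp_rot: [3.141, 0.111, 1.265]
contact_force: [-0.3, 0.1, -8.6]
grip_width: 23.5
finger_force: 30.0
```

```bash
python3 st.py '[-4.2]'
```

```text
t 17.62 lean circ -0.0674 cen -0.0676 rad 10.7 area 338 off -0.8px tilt -0.1110 pitch -0.0010 yaw -0.3061 tcp [491.1 263.9 244.6] F [-0.3  0.1 -8.6] M [ 0.23  0.01 -0.02] grip 23.5
T 0.926 b -0.0108 true [ 0.0123  0.0153  0.0198  0.0303  0.0379 -0.0572] res [-0.0033 -0.0007  0.0019  0.0031  0.0001 -0.0004]
need now (zero lean after row1): 3.9 deg tilt deg -6.4
```

Request:
servo_tool(deltas=[[[0,0,0],[0,0,0]],[[0,0,0],[0,0,0]],[[0,0,0],[0,4.9,0]],[[0,0,0],[0,0,0]],[[0,0,0],[0,0,0]]])

```text
time: 18.3
tool_pos: [491.1, 263.9, 244.6]
tcp_rot: [3.141, 0.027, 1.265]
contact_force: [-0.0, -0.2, -8.1]
grip_width: 23.7
finger_force: 30.0
```

```bash
python3 st.py '[0,0,4.9]'
```

```text
t 18.30 lean circ -0.0424 cen -0.0422 rad 10.7 area 342 off -0.9px tilt -0.0271 pitch -0.0010 yaw -0.3061 tcp [491.1 263.9 244.6] F [-0.  -0.2 -8.1] M [ 0.12  0.08 -0.05] grip 23.7
T 0.762 b -0.0088 true [ 0.0129  0.0171  0.0272  0.0376 -0.0635 -0.0317] res [-0.0011  0.0011  0.002   0.0018 -0.0047  0.0016]
need now (zero lean after row1): 2.2 deg tilt deg -1.6
```

Request:
servo_tool(deltas=[[[0,0,0.015],[0,2.2,0]],[[0,0,0.025],[0,0,0]],[[0,0,0.025],[0,0,0]],[[0,0,0.025],[0,-0.3,0]],[[0,0,0.025],[0,-0.3,0]],[[0,0,0.02],[0,0,0]]])

```text
time: 19.1
tool_pos: [491.2, 265.1, 108.2]
tcp_rot: [3.142, -0.001, 1.266]
contact_force: [-0.3, 0.3, -7.3]
grip_width: 23.5
finger_force: 30.0
```

```bash
python3 - <<'E'
from h import *
measure("pics/top20.png"); 
s=bot.capture("side");cv2.imwrite("pics/side20.png",s[:,:,::-1])
cv2.imwrite("pics/v3.png",cv2.resize(s[230:430,210:380,::-1],None,fx=3,fy=3,interpolation=cv2.INTER_CUBIC))
E
```

```text
t 19.10 lean circ -0.0369 cen -0.0372 rad 9.7 area 282 off -1.2px tilt 0.0005 pitch -0.0000 yaw -0.3049 tcp [491.2 265.1 108.2] F [-0.3  0.3 -7.3] M [ 0.04  0.2  -0.04] grip 23.5
```

View pics/v3.png

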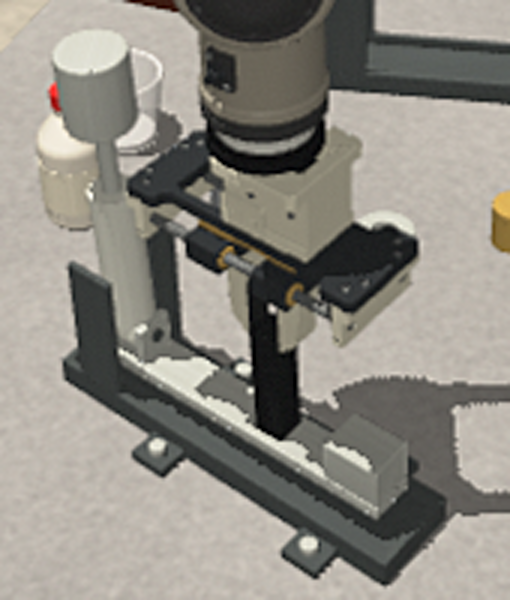

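The strut is between the cheeks and the carrier lies level over the tray, inside the rim. I'll finish lowering slowly.

Request:
servo_tool(deltas=[[[0,0,0.009],[0,0,0]],[[0,0,0.005],[0,0,0]],[[0,0,0.003],[0,0,0]],[[0,0,0.002],[0,0,0]],[[0,0,0.001],[0,0,0]],[[0,0,0.001],[0,0,0]],[[0,0,0.001],[0,0,0]],[[0,0,0],[0,0,0]]])

```text
time: 20.2
tool_pos: [491.4, 264.8, 87.5]
tcp_rot: [3.141, -0.002, 1.265]
contact_force: [-0.1, -1.1, -8.2]
grip_width: 23.3
finger_force: 30.0
```

Still hanging (−8 N) with 3 mm to go.

Request:
servo_tool(deltas=[[[0,0,0.001],[0,0,0]],[[0,0,0.0007],[0,0,0]],[[0,0,0.0007],[0,0,0]],[[0,0,0.0006],[0,0,0]],[[0,0,0],[0,0,0]]])

```text
time: 20.82
tool_pos: [491.4, 264.9, 84.8]
tcp_rot: [3.141, -0.002, 1.265]
contact_force: [-3.0, -0.3, -2.1]
grip_width: 23.7
finger_force: 30.0
```

Request:
servo_tool(deltas=[[[0,0,0.0005],[0,0,0]],[[0,0,0.0003],[0,0,0]],[[0,0,0],[0,0,0]]])

```text
time: 21.2
tool_pos: [491.4, 265.0, 84.5]
tcp_rot: [3.141, -0.003, 1.265]
contact_force: [-5.1, -1.3, 3.3]
grip_width: 23.6
finger_force: 30.0
```

```bash
python3 - <<'E'
from h import *
measure("pics/top21.png")
E
```

```text
t 21.20 lean circ -0.1472 cen -0.1421 rad 9.2 area 250 off -0.3px tilt 0.0026 pitch -0.0010 yaw -0.3058 tcp [491.4 265.   84.5] F [-5.1 -1.3  3.3] M [-0.21  0.66 -0.15] grip 23.6
```

Seated (+3 N push). The strut rests on its cheek at about −0.14. Releasing, then straight up.

Request:
servo_tool(deltas=[[[0,0,0],[0,0,0]],[[0,0,0],[0,0,0]],[[0,0,0],[0,0,0]],[[0,0,0],[0,0,0]],[[0,0,0],[0,0,0]]], fingers=0.7)

```text
time: 21.88
tool_pos: [491.6, 264.8, 83.7]
tcp_rot: [3.141, -0.002, 1.265]
contact_force: [-0.6, 0.1, 0.3]
grip_width: 63.6
finger_force: 0.0
```

Request:
servo_tool(deltas=[[[0,-0.004,-0.01],[0,0,0]],[[0,-0.004,-0.02],[0,0,0]],[[0,0,-0.03],[0,0,0]],[[0,0,-0.04],[0,0,0]],[[0,0,-0.05],[0,0,0]],[[0,-0.04,-0.03],[0,0,0]],[[0,-0.04,-0.03],[0,0,0]],[[0,-0.02,0],[0,0,0]],[[0,0,0],[0,0,0]]])

```text
time: 23.0
tool_pos: [387.1, 297.2, 293.6]
tcp_rot: [3.141, -0.002, 1.267]
contact_force: [-0.1, 0.2, -0.5]
grip_width: 64.2
finger_force: 0.0
```

```bash
python3 - <<'E'
from h import *
s=bot.capture("side");t=bot.capture("top")
a=cv2.resize(s[230:430,210:370,::-1],None,fx=3,fy=3);b=cv2.resize(t[200:340,185:275,::-1],None,fx=3.5,fy=3.5)
b=np.pad(b,((0,600-b.shape[0]),(0,0),(0,0)));cv2.imwrite("pics/v4.png",np.hstack([a,b]));print(bot.get_obs()["time"],bot.get_obs()["tool_pos"])
E
```

```text
23.1 [388.38187531 296.64673723 292.64833399]
```

View pics/v4.png

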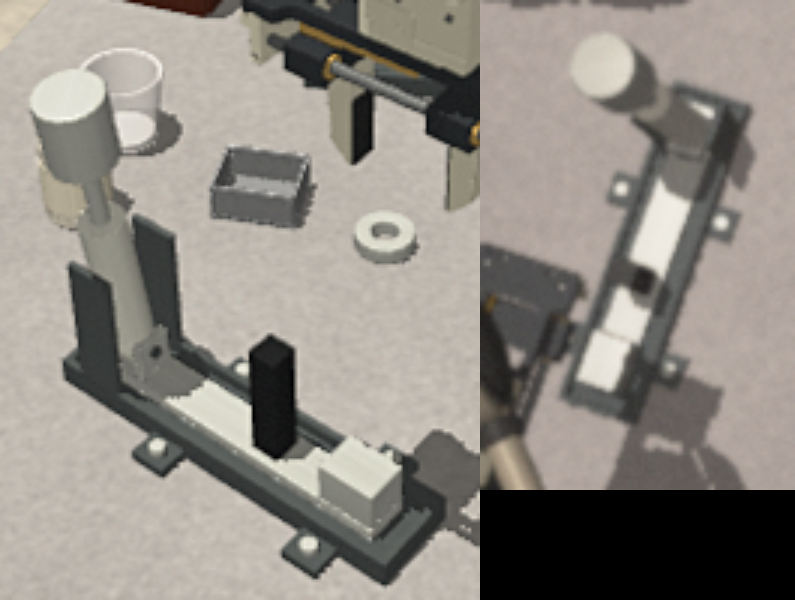

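The carrier is flat in the tray, the strut leans on the cheek between both cheeks, and the gripper is clear. Handing in.

```bash
python3 -c "
from plant import bot
print(bot.close_job())"
```

```text
the job is handed in; nothing more can be done
None
```

I balanced the strut upright in the air for just over 5 s, set the carrier down level in the test cradle with the strut between the cheeks, let go, and handed the job in at about 23 s; no verdict came back.

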